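# Stopper the varnish jar and hold the shaker at its third speed

### The arm

A 6-joint arm with a two-finger parallel gripper is mounted at the origin on the work surface. World frame = base frame: x ahead of the robot, y to its left, z up, the work surface at z = 0. Lengths are in mm, angles in rad, forces in N, time in s.
With the tool pointing down it reaches from about 325 to 900 mm from the base axis. Payload 6.1 kg.
Tool frame: the origin (TCP) lies at the very end of the fingers, on their centre line; the grasp point (between the pads) lies 19 mm behind it; z points along the fingers, y is the line along which they close (so a half turn about z gives the same grasp; the last joint's range is limited). The gripper opens to 85 mm and grips with 20 to 120 N. Pads are 22 mm wide; open, the fingers measure 114 mm over their backs; the gripper's body (76 mm by 85 mm) begins 54 mm behind the grasp point. The pads swing forward as they close: fully open they stand 13 mm farther back than shut.
Start: joints at [-1.334, 0.22, 1.526, -0, 1.395, -0.126], TCP at [221.801, -584.311, 209.4] pointing down, gripper open.
Joint ranges: [-2.98, 2.98], [-0.91, 2.08], [0.09, 2.57], [-1.24, 4.39], [0.2, 2.65], [-2.68, 2.68]. Speed limits (rad/s): [2.57, 2.57, 3.01, 3.14, 3.14, 3.14].

### API

Orientations are given as [roll, pitch, yaw] about the fixed x, y, z axes, in that order (R = Rz(yaw) Ry(pitch) Rx(roll)).
In Python, from cell import r gives the robot as it stands.
- The arm moves only by the tool servo_tool, never from a script. Its argument "motion" is one flat list of numbers, 4 for each row, row after row: the shift along the tool's x, y, z in m, then the turn about the tool's z in degrees. In form: [tx, ty, tz, yaw, tx, ty, tz, yaw, ...]. A call has 1 to 20 rows; each row shifts and turns the commanded pose from where the row before left it, along the tool's axes as they then stand; what a row does not reach is not made up. A row lasts 1/12 s, in which the tool goes at most 41.7 mm and 7.16 degrees, less where a joint would pass 70% of its speed; a pose out of reach is approached as far as the arm can. A call with a gripper value outside its range is refused whole. "jaw" is the opening, from 0 (shut) to 1 (fully open), set as the call begins (left out, the last holds). The fingers move at their own pace and stop on an object; "force" is the grip in N (left out, the last holds). Time passes only in rows, so rows that do not move let the fingers close. It gives the time, the measured TCP pose, the force, the opening and the grip force at its end, in the units of the state.
- r.sense(): the state, without advancing time (a new reading comes with each control period).
- r.camera(name): name is "side" or "top" or "wrist"; returns a dict with "img" (400x640x3 uint8, red, green, blue), "intrinsics" (3x3 intrinsics, pixels), "xyz" and "orientation" of the camera in the world. Camera axes: x right, y down, z forward; pixel columns grow to the right and rows downward; lengths in mm; the calibration is good to about 2 mm. The wrist camera is an equidistant fisheye: a pixel r from the principal point sees the ray r / f radians off the axis. A picture is of the moment at which its call begins. There is no depth.
- r.job_done(): hands the job in; it is judged then, once.
Trained networks look in a picture, given as the dict that the camera call returned (one of the last four; its "shot" number tells which), for a name from the list of things; names that differ only in an ending like _2 or _b are one class to them, and where a whole thing is asked for, a point or a joint stands for the part that bears it (a point fixed in the world has none). Each returns a list of dicts, best first, with "conf" (0 to 1); they miss things now and then, are a little off and sometimes report something else, mostly with a low value. They report only what shows in the picture. A call takes as long as a camera call. They do not tell look-alikes from the thing itself.
- r.trace(target, picture): "mask" (400x640 bool, what is visible of it) and "bbox" ([left, top, right, bottom] in pixels, round what is visible of it).
- r.landmark_of(target, picture): "location" ([column, row] in pixels: a listed point, or the origin of a listed thing).
The state is a dict: "t": time; "joints": joint angles; "dq": joint speeds; "tau": joint torques, N m; "ee_pos": TCP position; "tcp_rot": TCP orientation; "force": force on the tool from outside, world axes, zero at the start; "wrist_torque": the same for the moment, N m; "opening": opening from 0.0 (shut) to 1.0 (fully open); "grasp_force": force on a finger pad.
Only numpy, scipy, OpenCV 4.12 (cv2) and the standard library are available. Lean on these libraries where they do the work, as an engineer would, in place of code of your own. Each camera call takes 0.05 s, during which the arm holds its last target. There are 200 camera calls.

### The job

Set the smaller of the two wooden stoppers upright and fully home in the neck of the jar clamped on the bench shaker, and let go of it. Only then turn the shaker's spring-return speed knob clockwise by feel, three clicks to its third stop without running on towards the fourth, and finish while still gripping the knob and holding it there. Leave everything else on the bench where it stands.

Things in the scene. Friction and masses are not known exactly. Their poses are not given: they have to be found in the camera images.
- stopper: the smaller wooden stopper, standing on the bench on its narrow end. From its underside up: tapered plug 28 mm high (26 mm across at the foot, 33 mm at the top), collar 46 mm across and 6 mm thick, then a plain round grip 28 mm across and 38 mm high (34 to 72 mm above the underside). About 50 g. Origin: centre of its underside, z up
- jar_mouth (a point): centre of the jar's round mouth, level with the rim, 203 mm above the bench; z up. The bore is 36 mm across, 35 mm deep, the neck 44 mm across outside. The jar (80 mm across) is firmly clamped on the shaker and does not move. With the stopper home its collar lies on the rim and its underside is 28 mm below this point
- shaker: grey bench shaker, a fixed box 200 (x) x 340 (y) x 60 mm high; origin at the centre of its underside. In its own frame the jar's axis is 90 mm to +y and the knob's axis 90 mm to -y
- knob_grip (a point): point on the upright axis of the black speed knob on the shaker's top, at the middle of its grip, 98 mm above the bench. The grip is an upright bar 54 mm long, 16 mm thick, reaching from 24 mm below this point to 16 mm above it, over a disc 60 mm across. The frame turns with the knob: x along the bar, z up; a white line marks the -x end
- knob (a joint): angle of the speed knob in rad: 0 is off (its start), growing clockwise seen from above, to at most 2.0. Click stops every 0.4 rad, at 0.4, 0.8, 1.2 (the third), 1.6 and 2.0, each with a mark on the dial. A return spring of 0.13 to 0.20 N m always drives it back to 0 when let go; the clicks add and take away about 0.10 N m: turning gets hardest just past a stop and easiest just before the next
- wide_stopper: the larger wooden stopper, same shape but foot 40 mm and plug up to 47 mm across, collar 60 mm; too wide for this jar. Origin: centre of its underside
- finish_jar: closed amber jar with a steel cap, 72 mm across, 100 mm high; a bystander
- tin: closed steel tin, 84 mm across, 85 mm high; a bystander
- brush: paint brush lying on the bench, 200 mm long; a bystander
- sanding_block: cork sanding block 100 x 60 x 35 mm; a bystander
- mallet: wooden mallet lying on the bench, about 270 mm long; a bystander
- brush_pot: empty open steel pot, 80 mm across, 95 mm high; a bystander
Not all that is in view belongs to the job. What is shaped like the stopper but purple or turquoise is not meant.

How it is judged (in metres and radians):
On the way, in this order (a step that is already met when the one before it is completed fails the run):
1. the small stopper is fully home in the jar's neck and let go, the knob still off (z of stopper in the frame of jar_mouth below -0.025 m and horizontal distance between stopper and jar_mouth below 0.006 m and angle between stopper's own z axis and vertical below 0.09 rad and contact force between the fingers and stopper below 0.1 N and value of joint knob below 0.2 rad), for 0.2 s.
2. the gripped knob stands at the third stop (value of joint knob between 1.08 and 1.32 rad and contact force between the fingers and knob above 2 N), for 0.3 s.
At the end, for the whole second after the job is handed in: The small stopper is home in the neck (underside at least 25 mm below the rim, within 6 mm of the bore's axis, within 0.09 rad of upright) and untouched by the fingers; the knob is held at the third stop (1.2 rad, within 0.12) by the gripper (finger force over 2 N), at rest (all of step 2 and z of stopper in the frame of jar_mouth below -0.025 m and horizontal distance between stopper and jar_mouth below 0.006 m and angle between stopper's own z axis and vertical below 0.09 rad and contact force between the fingers and stopper below 0.1 N and linear speed of stopper below 0.02 m/s and velocity of joint knob between -0.1 and 0.1 rad/s); the arm keeps its last pose, push and grip.
It fails at once if the knob is turned (over 0.2 rad) before the stopper is home (value of joint knob above 0.2 rad and not (z of stopper in the frame of jar_mouth below -0.025 m and horizontal distance between stopper and jar_mouth below 0.006 m and angle between stopper's own z axis and vertical below 0.09 rad)).
It fails at once if the knob runs on past the third stop (over 1.45 rad) (value of joint knob above 1.45 rad).
It fails at once if another thing on the bench is shifted by over 30 mm (distance of any of wide_stopper, finish_jar, tin, brush, sanding_block, mallet, brush_pot from where it was at the start of the episode above 0.03 m).
It also fails if it takes over 64 s, if anything falls off the work surface, if the arm or the gripper's body presses on something with over 40 N, if the wrist force passes 120 N, or if a joint passes its speed limit or range.

## Working session

There is one attempt and no reset: what is moved stays moved. The work goes in short steps, Python scripts to look and compute and a tool call to move; the robot and the scene stay as the last step left them, time stands still between calls to the robot, and variables do not carry over. Pictures are saved under pics/ and viewed, at most 10 in all, crops included, and the job is handed in when it is done.

Besides the shell and the picture viewer there is one more tool, called after "Emit:" by a JSON object that holds its "fn" and its "kwargs", one argument or row to a line. servo_tool: Moves the arm, as the interface text tells. Its arguments: {"type":"object","properties":{"motion":{"type":"array"},"jaw":{"type":"number"},"force":{"type":"number"}},"required":["motion"]}

```bash
mkdir -p pics
cat > h.py <<'E'
import numpy as np, cv2
from scipy.spatial.transform import Rotation as R
from cell import r
def shot(n,f=None):
    p=r.camera(n)
    if f: cv2.imwrite('pics/'+f,p['img'][:,:,::-1])
    return p
def ray(p,px):
    K=np.array(p['intrinsics']);x=(px[0]-K[0,2])/K[0,0];y=(px[1]-K[1,2])/K[1,1]
    if p.get('fish'):
        th=np.hypot(x,y);d=np.array([x/th*np.sin(th),y/th*np.sin(th),np.cos(th)]) if th>1e-9 else np.array([0,0,1.])
    else: d=np.array([x,y,1.])
    o=p['orientation'];M=R.from_euler('xyz',o).as_matrix() if np.size(o)==3 else np.array(o)
    return np.array(p['xyz']),M@d
def onz(p,px,z):
    c,d=ray(p,px);return (c+d*(z-c[2])/d[2]).round(1)
def tri(ps,pxs):
    A=np.zeros((3,3));b=np.zeros(3)
    for p,q in zip(ps,pxs):
        c,d=ray(p,q);d=d/np.linalg.norm(d);P=np.eye(3)-np.outer(d,d);A+=P;b+=P@c
    return np.linalg.solve(A,b).round(1)
E
python3 - <<'E'
from h import *
t=shot('top','t.png');s=shot('side','s.png')
for n,p in(('top',t),('side',s)):
    print(n,p['xyz'],p['orientation'],p['intrinsics'])
    for k in('stopper','jar_mouth','knob_grip','shaker','wide_stopper'):
        print(k,[(np.round(d['location']),round(d['conf'],2)) for d in r.landmark_of(k,p)])
print(r.sense())
E
```

```text
top [ 385.36374902   19.03684427 1125.16198553] [-2.96371678 -0.00709437 -1.55097062] [[374.97068508   0.         315.07189047]
 [  0.         374.97068508 204.64318552]
 [  0.           0.           1.        ]]
stopper [(array([242., 239.]), 0.72), (array([209., 230.]), 0.69), (array([240., 277.]), 0.63), (array([310., 197.]), 0.57), (array([376., 209.]), 0.23)]
jar_mouth [(array([310., 197.]), 0.64)]
knob_grip [(array([375., 209.]), 0.79)]
shaker [(array([336., 213.]), 0.91)]
wide_stopper []
side [ 240.03577951 1102.05464239  825.69670813] [-2.10239563  0.01086009 -2.868476  ] [[422.96277274   0.         322.95200712]
 [  0.         422.96277274 198.0506274 ]
 [  0.           0.           1.        ]]
stopper [(array([313., 311.]), 0.69), (array([335., 291.]), 0.54), (array([362., 295.]), 0.51)]
jar_mouth [(array([315., 185.]), 0.63), (array([328., 227.]), 0.51)]
knob_grip [(array([336., 190.]), 0.71)]
shaker [(array([328., 223.]), 0.67)]
wide_stopper [(array([293., 280.]), 0.57)]
{'t': 0.6, 'joints': array([-1.33408935e+00,  2.20385739e-01,  1.52648584e+00,  2.00730242e-05,
        1.39467295e+00, -1.26104788e-01]), 'dq': array([ 1.73156163e-03,  2.26248704e-04, -4.76387469e-04, -7.84125293e-04,
       -2.73696027e-05,  3.52922811e-04]), 'tau': array([-7.50828622e-04, -4.96523738e+01, -3.89514756e+01, -1.30601961e-04,
        1.07543299e-03,  3.58229542e-06]), 'ee_pos': array([ 221.81816496, -584.32518098,  209.41598635]), 'tcp_rot': array([ 3.14154243e+00, -1.35532250e-05,  3.62808251e-01]), 'force': array([-0.33870525,  0.59491302,  0.10490098]), 'wrist_torque': array([-0.04557981, -0.00937832,  0.00235559]), 'grasp_force': 0.0, 'opening': 1.0013173048690485}
```

View pics/t.png

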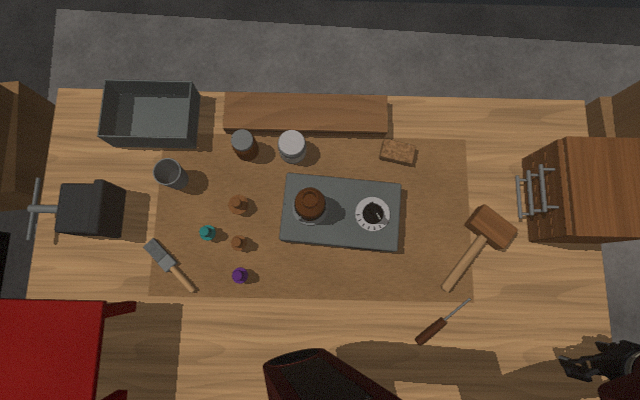

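View pics/s.png

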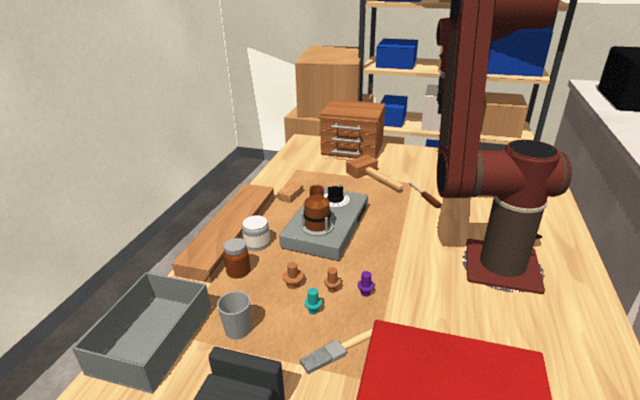

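Candidates: wooden at top (239,242)/side (332,280); wooden, larger, at top (238,205)/side (292,275); turquoise at (207,233)/(313,300); purple at (240,275)/(366,284). The first is the smaller wooden one, which I'll check in a crop. The jar is at top (310,200), and the knob at (374,213) has its white line visible.

Run:
```python
from h import *
t=shot('top');s=shot('side')
a=cv2.resize(t['img'][180:290,190:410],None,fx=3.6,fy=3.6,interpolation=2)
b=cv2.resize(s['img'][175:315,265:385],None,fx=3.6*1,fy=3.6*1,interpolation=2)[:, :]
a2=cv2.resize(t['img'][180:270,345:405],None,fx=3,fy=3,interpolation=2)
b=cv2.resize(s['img'][250:315,265:385],None,fx=2.8,fy=2.8,interpolation=2)
c=np.zeros((600,800,3),np.uint8);c[:396,:792]=a[:396,:792];c[400:400+182,:336]=b
b=cv2.resize(s['img'][175:240,285:375],None,fx=2.8,fy=2.8,interpolation=2);c[400:582,400:652]=b
cv2.imwrite('pics/c.png',c[:,:,::-1])
print('stopper',tri([t,s],[(242,239),(335,291)]),onz(t,(242,239),0),onz(s,(335,291),0))
print('wide',onz(s,(293,280),0))
print('mouth',tri([t,s],[(310,197),(315,185)]),onz(t,(310,197),203),onz(s,(315,185),203))
print('knob',tri([t,s],[(375,209),(336,190)]),onz(t,(375,209),98),onz(s,(336,190),98))
m=r.trace('shaker',t)[0]['mask'];
cs=max(cv2.findContours(m.astype(np.uint8),0,2)[0],key=cv2.contourArea)
bx=cv2.boxPoints(cv2.minAreaRect(cs));print('box',bx.round(),[onz(t,q,60) for q in bx])
```

```text
stopper [468.7 231.5  -7.2] [478.6 231.8   0. ] [456.1 238.7   0. ]
wide [585.  225.7   0. ]
mouth [570.6  29.1 211.3] [570.4  28.9 203. ] [577.1  14.3 203. ]
knob [ 556.7 -152.    98.6] [ 561.3 -151.4   98. ] [ 552.2 -152.6   98. ]
box [[278. 241.]
 [285. 171.]
 [404. 182.]
 [397. 253.]] [array([470.1, 118.6,  60. ]), array([676.5, 105.6,  60. ]), array([ 648.3, -242.2,   60. ]), array([ 443.4, -217.8,   60. ])]
```

View pics/c.png

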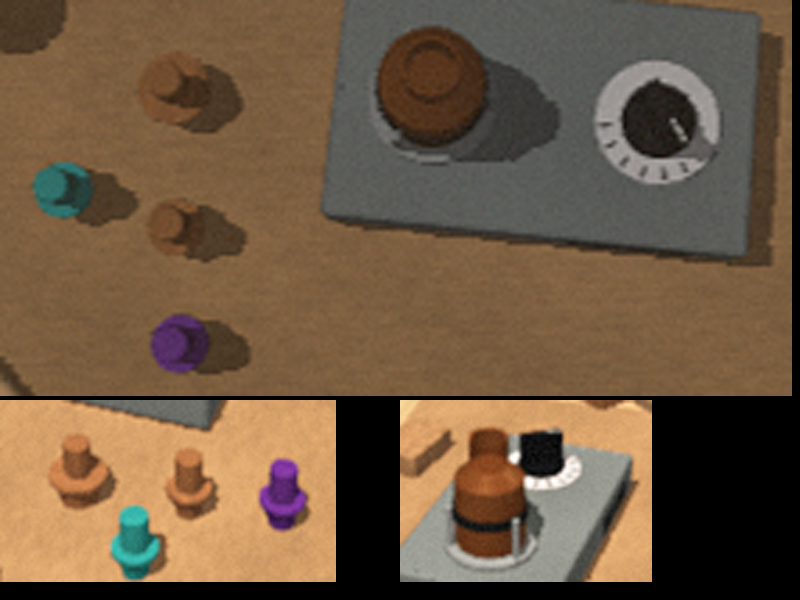

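The crop confirms it: the small wooden stopper is at top (239,242), with the wide one above it at (238,204). The knob's white line points lower right at (375→379, 212→216), with dial marks running clockwise from there.

Emit:
{"fn": "servo_tool", "kwargs": {
  "motion": [0,0,-0.01,6.93,0,0,-0.01,6.93,0,0,-0.01,6.93,0.013,-0.0385,0,0,0.013,-0.0385,0,0,0.013,-0.0385,0,0,0.013,-0.0385,0,0,0.013,-0.0385,0,0,0.013,-0.0385,0,0,0.013,-0.0385,0,0,0.013,-0.0385,0,0,0.013,-0.0385,0,0,0.013,-0.0385,0,0,0.013,-0.0385,0,0,0.013,-0.0385,0,0,0.013,-0.0385,0,0,0.013,-0.0385,0,0,0.013,-0.0385,0,0,0.013,-0.0385,0,0,0.013,-0.0385,0,0],
  "jaw": 0.65
}}

```text
t: 2.42
ee_pos: [443.2, 72.4, 239.9]
tcp_rot: [3.141, -0.001, 0.0]
force: [1.1, -0.5, 0.7]
opening: 0.648
grasp_force: 0.0
```

Emit:
{"fn": "servo_tool", "kwargs": {
  "motion": [0.007,-0.04,0,0,0.007,-0.04,0,0,0.007,-0.04,0,0,0.007,-0.04,0,0,0,0,0,0,0,0,0,0,0,0,0,0]
}}

```text
t: 3.0
ee_pos: [470.6, 230.1, 239.2]
tcp_rot: [3.141, 0.001, 0.001]
force: [-0.9, -1.0, -0.2]
opening: 0.651
grasp_force: 0.0
```

Run:
```python
from h import *
s=r.sense();print(s['t'],s['ee_pos'].round(1),s['tcp_rot'].round(4),s['opening'],s['joints'].round(2))
w=shot('wrist','w1.png');w['fish']=1
print(w['xyz'],w['orientation'],w['intrinsics'])
for k,z in(('stopper',0),('wide_stopper',0),('jar_mouth',203),('knob_grip',98)):
    print(k,[(np.round(d['location'],1),round(d['conf'],2),onz(w,d['location'],z)) for d in r.landmark_of(k,w)])
```

```text
3.0 [470.6 230.1 239.2] [3.1409e+00 6.0000e-04 9.0000e-04] 0.6512955360231413 [ 0.3  -0.04  1.75 -0.    1.43  1.87]
[546.29206411 229.42051213 403.18714235] [ 2.83629320e+00 -1.20890772e-03 -1.57132186e+00] [[309.70691629   0.         315.52093847]
 [  0.         309.70691629 201.36008848]
 [  0.           0.           1.        ]]
stopper [(array([314.6, 232.1]), 0.75, array([373.7, 230.3,   0. ])), (array([309.5, 167.9]), 0.74, array([465.7, 237. ,   0. ])), (array([243.3, 145. ]), 0.72, array([497.8, 324.8,   0. ]))]
wide_stopper [(array([306.2,  84.4]), 0.78, array([575.6, 240.8,   0. ]))]
jar_mouth [(array([568.9,  98.9]), 0.93, array([570.8,  22. , 203. ])), (array([309.9, 168.8]), 0.2, array([505.7, 232.9, 203. ]))]
knob_grip [(array([597.4, 128.1]), 0.68, array([ 554.2, -154.3,   98. ]))]
```

View pics/w1.png

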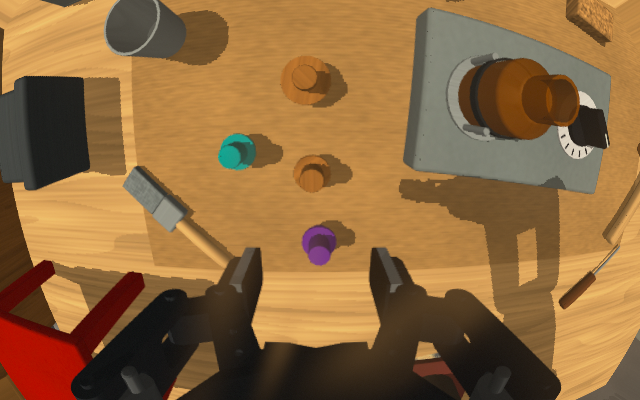

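The wrist view shows the small stopper's collar at (312,174), between purple (319,243) and wide (305,80), with turquoise at (237,152). I'll fit its silhouette to get the exact position.

```bash
cat >> h.py <<'E'
def proj(p,X):
    o=p['orientation'];M=R.from_euler('xyz',o).as_matrix();v=(np.atleast_2d(X)-p['xyz'])@M;K=p['intrinsics']
    if p.get('fish'):
        h=np.hypot(v[:,0],v[:,1])+1e-9;th=np.arctan2(h,v[:,2]);u=v[:,:2]/h[:,None]*th[:,None]
    else: u=v[:,:2]/v[:,2:]
    return u*[K[0][0],K[1][1]]+[K[0][2],K[1][2]]
a=np.linspace(0,2*np.pi,48);ring=np.c_[np.cos(a),np.sin(a),0*a]
def sil(p,x,y,prof,S=4):
    m=np.zeros((400*S,640*S),np.uint8)
    for (r0,z0),(r1,z1) in zip(prof,prof[1:]):
        q=proj(p,np.r_[ring*r0+[x,y,z0],ring*r1+[x,y,z1]])*S
        cv2.fillConvexPoly(m,cv2.convexHull(q.round().astype(np.int32)),1)
    return cv2.resize(m*255,(640,400),interpolation=3)/255.
ST=[(13,0),(16.5,28),(23,28.01),(23,34),(14,34.01),(14,72)]
def fit(p,mask,x0,prof):
    from scipy.optimize import minimize
    f=lambda v:np.abs(sil(p,v[0],v[1],prof)-mask).sum()
    o=minimize(f,x0,method='Nelder-Mead',options=dict(initial_simplex=[x0,np.add(x0,[8,0]),np.add(x0,[0,8])],xatol=.2))
    return o.x.round(1),o.fun/mask.sum()
E
python3 - <<'E'
from h import *
w=shot('wrist');w['fish']=1
for d in r.trace('stopper',w):
    b=d['bbox']
    if b[0]<312<b[2] and b[1]<174<b[3]: print(b,d['conf'],fit(w,d['mask'],(466,237),ST))
t=shot('top')
for d in r.trace('stopper',t):
    b=d['bbox']
    if b[0]<239<b[2] and b[1]<242<b[3]: print(b,d['conf'],fit(t,d['mask'],(466,237),ST))
E
```

```text
[293.9, 157.9, 330.4, 193.7] 0.68 (array([465.7, 232.8]), np.float64(0.04376329904158973))
[231.7, 232.7, 247.4, 248.1] 0.56 (array([463.9, 234.4]), np.float64(0.16756581085472863))
```

Emit:
{"fn": "servo_tool", "kwargs": {
  "motion": [-0.005,-0.003,0.025,0,0,0,0.035,0,0,0,0.04,0,0,0,0.04,0,0,0,0.035,0,0,0,0.02,0,0,0,0.006,0,0,0,0,0,0,0,0,0]
}}

```text
t: 4.2
ee_pos: [466.8, 233.4, 39.5]
tcp_rot: [-3.141, -0.001, -0.0]
force: [0.2, -1.0, 1.8]
opening: 0.647
grasp_force: 0.0
```

Emit:
{"fn": "servo_tool", "kwargs": {
  "motion": [0,0,0,0,0,0,0,0,0,0,0,0,0,0,0,0,0,0,0,0,0,0,0,0,0,0,0,0,0,0,0,0,0,0,0,0,0,0,0,0],
  "jaw": 0,
  "force": 40
}}

```text
t: 5.03
ee_pos: [467.8, 233.8, 40.7]
tcp_rot: [-3.14, -0.004, 0.0]
force: [-0.9, -0.3, 7.5]
opening: 0.304
grasp_force: 39.0
```

Emit:
{"fn": "servo_tool", "kwargs": {
  "motion": [0,0,-0.015,0,0,0,-0.035,0,0,0,-0.04,0,0,0,-0.04,0,0,0,-0.04,0,0,0,-0.04,0,0,0,-0.03,0,0,0,-0.015,0,0,0.015,0,0,0.004,0.035,0,0,0.004,0.035,0,0,0.004,0.035,0,0,0.004,0.035,0,0,0.004,0.025,0,0,0,0.01,0,0,0,0,0,0,0,0,0,0,0,0,0,0]
}}

```text
t: 6.53
ee_pos: [485.7, 44.4, 293.6]
tcp_rot: [-3.141, -0.0, 0.001]
force: [0.7, 0.5, -0.8]
opening: 0.299
grasp_force: 39.6
```

Run:
```python
from h import *
s=r.sense();print(s['t'],s['ee_pos'].round(1),s['tcp_rot'].round(4),s['opening'],s['grasp_force'])
w=shot('wrist','w2.png');w['fish']=1
sd=shot('side','s2.png')
print(w['xyz'],w['orientation'])
for k,z in(('jar_mouth',203),('knob_grip',98)):
    print(k,[(np.round(d['location'],1),round(d['conf'],2),onz(w,d['location'],z)) for d in r.landmark_of(k,w)])
c=np.zeros((600,800,3),np.uint8);c[:400,:640]=w['img'];c[400:,:]=cv2.resize(sd['img'][130:230,200:600],(800,200))
cv2.imwrite('pics/c2.png',c[:,:,::-1])
np.save('w2.npy',w,allow_pickle=True)
```

```text
6.5333 [485.7  44.4 293.6] [-3.1408e+00 -3.0000e-04  9.0000e-04] 0.29880592101968606 39.59104120731354
[561.29321424  43.48254678 457.67416832] [ 2.83707779e+00  2.42835831e-04 -1.57147440e+00]
jar_mouth [(array([335.9,  98.8]), 0.87, array([568.2,  27.1, 203. ])), (array([485.4,   5. ]), 0.36, array([ 667.3, -110.1,  203. ]))]
knob_grip [(array([472.4, 121.4]), 0.56, array([ 553.2, -153.1,   98. ]))]
```

View pics/c2.png

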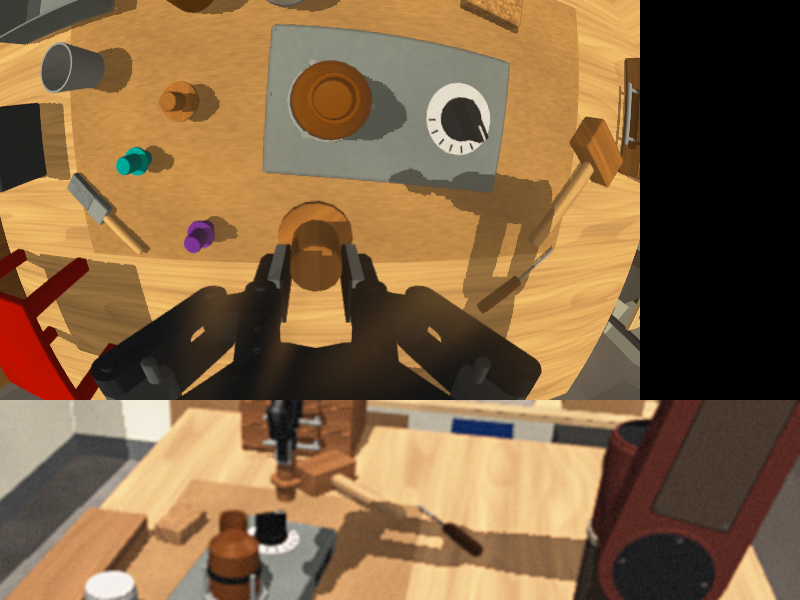

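The stopper is gripped upright, with its collar at (315,237). The jar mouth ring is at (334,98), and the knob at (462,120) has its white line at lower right. Next I'll refine the rim circle and the in-hand offset.

Run:
```python
from h import *
w=np.load('w2.npy',allow_pickle=True).item()
g=cv2.GaussianBlur(w['img'].astype(np.float32),(0,0),1.0)
gm=np.sqrt(sum(cv2.Sobel(g,cv2.CV_32F,i,1-i)**2 for i in(0,1))).sum(2)
def sc(x,y,rr):
    q=proj(w,ring*rr+[x,y,203]).astype(np.float32)
    return np.median(cv2.remap(gm,q[:,0][None],q[:,1][None],1))
for rs in((18,22),(18,),(22,)):
    L=sorted(((sum(sc(x,y,k) for k in rs),x,y) for x in np.arange(555,585,.5) for y in np.arange(12,42,.5)),reverse=True)[:8]
    print(rs,[tuple(np.round(l,1)) for l in L[:4]],np.mean(L,0))
p=shot('wrist');p['fish']=1
for d in r.trace('stopper',p):
    b=d['bbox']; print(b,d['conf'])
    if b[0]<315<b[2] and b[1]<225<b[3]:
        P=[(a_,z+252.9) for a_,z in ST]; k=np.zeros((400,640));k[:250,294:338]=1
        from scipy.optimize import minimize
        f=lambda v:np.abs((sil(p,v[0],v[1],P)-d['mask'])*k).sum()
        o=minimize(f,(485,44),method='Nelder-Mead',options=dict(initial_simplex=[(485,44),(490,44),(485,49)],xatol=.2));print(o.x,o.fun,(d['mask']*k).sum())
        q=proj(p,ring*23+[o.x[0],o.x[1],252.9+34]);print(q.min(0),q.max(0))
        print('holder centre y 44.4 TCP x 485.7')
im=w['img'][50:270,240:480].copy();im=cv2.resize(im,None,fx=2.5,fy=2.5,interpolation=2)
cv2.imwrite('pics/c3.png',im[:,:,::-1])
```

```text
(18, 22) [(np.float64(198.4), np.float64(568.5), np.float64(28.5)), (np.float64(197.6), np.float64(569.0), np.float64(28.5)), (np.float64(189.4), np.float64(568.5), np.float64(29.0)), (np.float64(187.3), np.float64(569.0), np.float64(29.0))] [185.86459923 568.75        28.75      ]
(18,) [(np.float64(142.6), np.float64(569.0), np.float64(28.5)), (np.float64(139.8), np.float64(568.5), np.float64(28.5)), (np.float64(134.5), np.float64(568.5), np.float64(29.0)), (np.float64(132.7), np.float64(569.0), np.float64(29.0))] [129.8664875 568.9375     28.75     ]
(22,) [(np.float64(86.2), np.float64(556.5), np.float64(41.5)), (np.float64(81.6), np.float64(572.0), np.float64(19.5)), (np.float64(79.7), np.float64(577.0), np.float64(22.0)), (np.float64(79.5), np.float64(574.5), np.float64(20.5))] [ 79.41765308 570.125       25.8125    ]
[277.5, 203.1, 352.2, 289.8] 0.67
[482.61744499  43.6523428 ] 16.949019607843134 2028.0
[277.55958688 204.79017443] [353.18908496 273.46509734]
holder centre y 44.4 TCP x 485.7
[116.4, 144.5, 151.2, 176.0] 0.61
[266.8, 0.2, 300.8, 8.3] 0.39
```

View pics/c3.png

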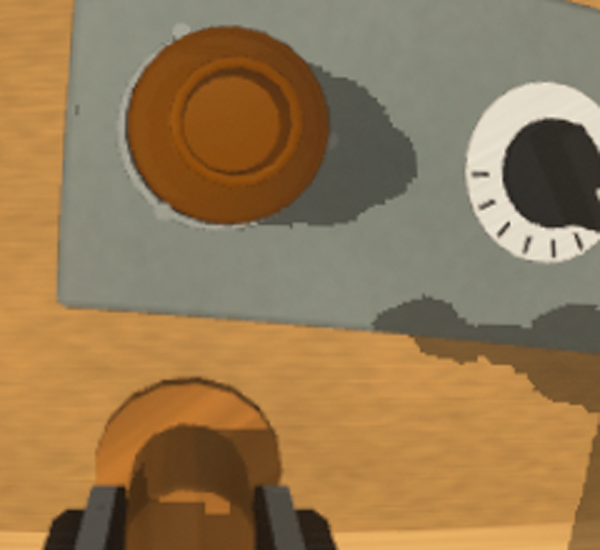

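Emit:
{"fn": "servo_tool", "kwargs": {
  "motion": [0.016,0.003,0,0,0.03,0.005,0,0,0.025,0.005,0,0,0.015,0.002,0,0,0,0,0,0,0,0,0,0,0,0,0.02,0,0,0,0.02,0,0,0,0.01,0,0,0,0.008,0,0,0,0.007,0,0,0,0,0,0,0,0,0]
}}

```text
t: 7.92
ee_pos: [571.8, 28.2, 228.9]
tcp_rot: [3.142, -0.0, 0.0]
force: [-0.9, -0.1, -0.6]
opening: 0.303
grasp_force: 39.6
```

Emit:
{"fn": "servo_tool", "kwargs": {
  "motion": [0,0,0.004,0,0,0,0.004,0,0,0,0.003,0,0,0,0.002,0,0,0,0.001,0,0,0,0,0,0,0,0,0]
}}

```text
t: 8.5
ee_pos: [572.2, 28.3, 215.9]
tcp_rot: [-3.142, -0.001, 0.0]
force: [-2.9, 0.8, 6.0]
opening: 0.301
grasp_force: 40.2
```

Emit:
{"fn": "servo_tool", "kwargs": {
  "motion": [-0.001,0,0.0015,0,0,0,0,0,0,0,0,0]
}}

```text
t: 8.75
ee_pos: [572.0, 28.3, 215.7]
tcp_rot: [3.142, -0.004, 0.0]
force: [-2.1, 1.7, 10.5]
opening: 0.301
grasp_force: 40.6
```

Emit:
{"fn": "servo_tool", "kwargs": {
  "motion": [0,0,0,0,0,0,0,0,0,0,0,0,0,0,0,0,0,0,0,0],
  "jaw": 0.65
}}

```text
t: 9.17
ee_pos: [570.6, 28.1, 212.4]
tcp_rot: [-3.142, 0.001, -0.0]
force: [-0.3, 0.7, 0.7]
opening: 0.652
grasp_force: 0.0
```

Emit:
{"fn": "servo_tool", "kwargs": {
  "motion": [0,0,-0.01,0,0,0,-0.025,0,0,0,-0.03,0,0,0,-0.025,0,0,0,-0.01,0,-0.02,0,0,0,-0.035,0.02,0,0,-0.03,0.03,0,0,-0.01,0.02,0,0,0,0,0,0,0,0,0,0]
}}

```text
t: 10.08
ee_pos: [476.0, -42.0, 313.0]
tcp_rot: [-3.141, -0.001, -0.002]
force: [-0.2, 0.4, -0.4]
opening: 0.649
grasp_force: 0.0
```

Run:
```python
from h import *
s=r.sense();print(s['t'],s['ee_pos'].round(1),s['tcp_rot'].round(4),s['opening'],s['grasp_force'])
w=shot('wrist');w['fish']=1
for d in r.trace('stopper',w):
    print(d['bbox'],d['conf'])
    if d['conf']>.5:
        for z in(175,178,182): print(z,fit(w,d['mask'],(569,28.6),[(a_,q+z) for a_,q in ST[2:]]))
    
for k,z in(('knob_grip',98),):
    print(k,[(np.round(d['location'],1),round(d['conf'],2),onz(w,d['location'],z)) for d in r.landmark_of(k,w)])
m=r.trace('knob_grip',w)[0];print(m['bbox'],m['conf'])
sd=shot('side')
c=np.zeros((600,800,3),np.uint8);c[:400,:640]=w['img'];c[300:,400:]=cv2.resize(sd['img'][150:250,280:413],(400,300))
b=[int(v) for v in m['bbox']];k=cv2.resize(w['img'][b[1]-20:b[3]+20,b[0]-20:b[2]+20],(300,300),interpolation=2);c[300:,:300]=k
cv2.imwrite('pics/c4.png',c[:,:,::-1])
np.save('w4.npy',w,allow_pickle=True)
```

```text
10.0833 [476. -42. 313.] [-3.1414e+00 -6.0000e-04 -2.4000e-03] 0.6487565831894849 0.0
[81.5, 143.4, 116.6, 168.4] 0.89
175 (array([512.9, -15.5]), np.float64(4.618139701804183))
178 (array([ 39.2, 130.4]), np.float64(1.0))
182 (array([ 39.2, 130.4]), np.float64(1.0))
[142.2, 211.0, 169.6, 241.5] 0.82
175 (array([512.9, -15.5]), np.float64(4.3923587531736565))
178 (array([ 39.2, 130.4]), np.float64(1.0))
182 (array([ 39.2, 130.4]), np.float64(1.0))
[203.2, 62.9, 261.3, 118.0] 0.67
175 (array([569.3,  27.1]), np.float64(0.05069821286448159))
178 (array([569. ,  25.9]), np.float64(0.07175132045438101))
182 (array([568.7,  25. ]), np.float64(0.1038709210621518))
[416.2, 1.0, 470.0, 18.2] 0.33
knob_grip [(array([403.2, 110.4]), 0.75, array([ 550.1, -151.6,   98. ]))]
[378.3, 86.5, 418.1, 129.1] 0.71
```

View pics/c4.png

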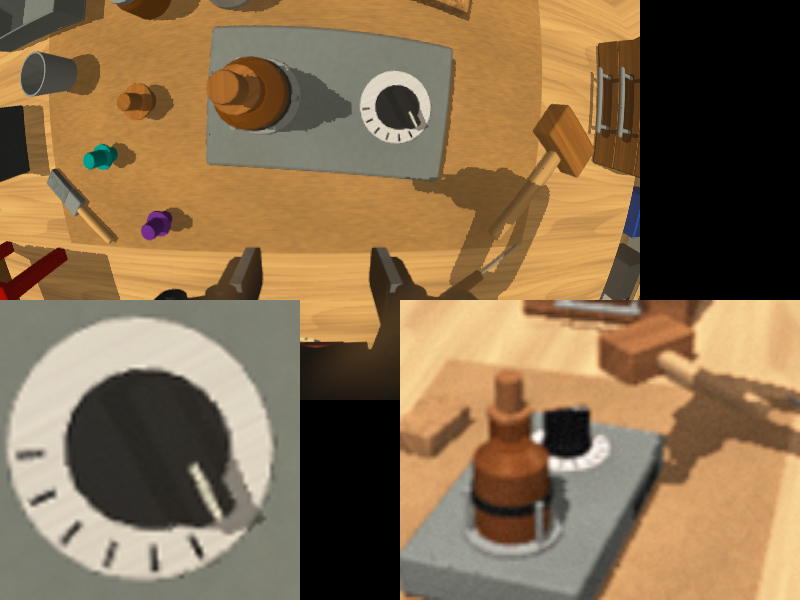

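The stopper is home: its collar sits on the rim, and the fit gives its underside at 175 mm and within about 1.5 mm of the axis. The knob's white line runs (410,112)→(418,129), and the dial has 6 marks. Next: the bar angle and the axis.

Run:
```python
from h import *
w=np.load('w4.npy',allow_pickle=True).item()
f=lambda x,y:(358+x/3.75,66+(y-300)/3.61)
im=w['img'].astype(int);k=np.zeros((400,640),np.uint8)
sub=im[60:150,350:440];k[60:150,350:440]=(sub.min(2)>175)
c=max(cv2.findContours(k,0,2)[0],key=cv2.contourArea);h=cv2.convexHull(c)
P=np.array([onz(w,q[0],61)[:2] for q in h.reshape(-1,1,2)])
A=np.c_[2*P,np.ones(len(P))];s=np.linalg.lstsq(A,(P**2).sum(1),rcond=None)[0];print('dial',s[:2],np.sqrt(s[2]+s[:2]@s[:2]))
a_,b_=onz(w,f(194,466),114),onz(w,f(216,514),114)
print(a_,b_,np.degrees(np.arctan2(*(a_-b_)[[1,0]])))
for q in((30,455),(42,497),(68,535),(110,557),(155,558),(196,547)):
    v=onz(w,f(*q),61)[:2]-s[:2];print(np.linalg.norm(v),np.degrees(np.arctan2(-v[1],-v[0])))
for d in r.landmark_of('knob_grip',shot('top')): print(d)
```

```text
dial [ 554.85687999 -151.50290863] 49.08122778706344
[ 548.7 -155.3  114. ] [ 533.  -163.4  114. ] 27.29027547613716
41.30144277527939 -83.10690969452938
41.80618460806176 -60.54639488052069
43.689976858962304 -37.51014333590721
43.954875515114566 -13.95870945964312
42.95112168973962 8.70036365450971
43.71214334207673 30.517498512102726
```

Emit:
{"fn": "servo_tool", "kwargs": {
  "motion": [0.01,0.015,0,-5.9,0,0,0,-5.9,0,0,0,-5.9,0,0,0,-5.9,0,0,0,-5.9,0,0,0,0]
}}

```text
t: 10.93
ee_pos: [486.6, -55.9, 312.7]
tcp_rot: [-3.141, 0.0, 0.519]
force: [-0.8, 0.1, 0.1]
opening: 0.654
grasp_force: 0.0
```

Run:
```python
from h import *
s=r.sense();M=R.from_euler('xyz',s['tcp_rot']).as_matrix()
print(s['ee_pos'].round(1),s['tcp_rot'].round(3),np.degrees(s['tcp_rot'][2]),(M.T@(np.array([555.2,-151.8,84])-s['ee_pos'])).round(1),s['joints'].round(2))
```

```text
[486.6 -55.9 312.7] [-3.141  0.     0.519] 29.741039081707857 [ 12.1 117.4 228.6] [-0.28 -0.16  1.72  0.    1.58  0.78]
```

Emit:
{"fn": "servo_tool", "kwargs": {
  "motion": [0.002,0.017,0,0,0.003,0.03,0,0,0.003,0.03,0,0,0.002,0.025,0,0,0.002,0.015,0,0,0,0,0.02,0,0,0,0.035,0,0,0,0.04,0,0,0,0.04,0,0,0,0.035,0,0,0,0.025,0,0,0,0.02,0,0,0,0.01,0,0,0,0.003,0,0,0,0,0,0,0,0,0]
}}

```text
t: 12.27
ee_pos: [555.6, -152.6, 86.4]
tcp_rot: [3.14, -0.001, 0.514]
force: [-0.6, 0.6, 0.9]
opening: 0.651
grasp_force: 0.0
```

Emit:
{"fn": "servo_tool", "kwargs": {
  "motion": [0,0,0,0,0,0,0,0,0,0,0,0,0,0,0,0,0,0,0,0,0,0,0,0,0,0,0,0,0,0,0,0,0,0,0,0,0,0,0,0,0,0,0,0,0,0,0,0],
  "jaw": 0,
  "force": 60
}}

```text
t: 13.27
ee_pos: [554.5, -151.3, 86.4]
tcp_rot: [-3.141, -0.001, 0.515]
force: [-4.0, 4.4, 7.5]
opening: 0.159
grasp_force: 58.8
```

Run:
```python
from h import *
s=r.sense();print({k:np.round(s[k],3) for k in('t','ee_pos','tcp_rot','force','wrist_torque','opening','grasp_force','joints')},np.degrees(s['tcp_rot'][2]))
```

```text
{'t': np.float64(13.267), 'ee_pos': array([ 554.523, -151.338,   86.41 ]), 'tcp_rot': array([-3.141e+00, -1.000e-03,  5.150e-01]), 'force': array([-3.964,  4.371,  7.527]), 'wrist_torque': array([0.796, 0.601, 0.037]), 'opening': np.float64(0.159), 'grasp_force': np.float64(58.816), 'joints': array([-4.040e-01,  2.210e-01,  1.768e+00,  1.000e-03,  1.153e+00,
        6.510e-01])} 29.507893277552427
```

Emit:
{"fn": "servo_tool", "kwargs": {
  "motion": [0,-0.0012,0,2,0,0,0,4,0,0,0,4,0,0,0,4,0,0,0,4,0,0,0,2,0,0,0,0,0,0,0,0]
}}

```text
t: 13.93
ee_pos: [554.2, -150.7, 86.4]
tcp_rot: [-3.141, -0.001, 0.166]
force: [-2.8, 3.4, 7.0]
opening: 0.16
grasp_force: 58.9
```

```bash
cat > st.py <<'E'
from h import *
s=r.sense();print({k:np.round(s[k],3).tolist() for k in('t','ee_pos','force','wrist_torque','opening','grasp_force')},np.degrees(s['tcp_rot'][2]))
E
python3 st.py
```

```text
{'t': 13.933, 'ee_pos': [554.244, -150.67, 86.419], 'force': [-2.761, 3.378, 7.007], 'wrist_torque': [0.532, 0.457, 0.054], 'opening': 0.16, 'grasp_force': 58.873} 9.496576174778507
```

Emit:
{"fn": "servo_tool", "kwargs": {
  "motion": [0,0,0,2,0,0,0,2,0,0,0,2,0,0,0,0]
}}

```text
t: 14.27
ee_pos: [554.2, -150.5, 86.4]
tcp_rot: [-3.141, -0.001, 0.06]
force: [-2.1, 4.2, 6.7]
opening: 0.158
grasp_force: 59.0
```

```bash
python3 st.py
```

```text
{'t': 14.267, 'ee_pos': [554.213, -150.492, 86.406], 'force': [-2.073, 4.226, 6.722], 'wrist_torque': [0.664, 0.48, 0.181], 'opening': 0.158, 'grasp_force': 58.958} 3.421917909277545
```

Emit:
{"fn": "servo_tool", "kwargs": {
  "motion": [0,0,0,3,0,0,0,3,0,0,0,3,0,0,0,3,0,0,0,3,0,0,0,2,0,0,0,0,0,0,0,0]
}}

```text
t: 14.93
ee_pos: [554.2, -150.0, 86.4]
tcp_rot: [-3.14, -0.0, -0.235]
force: [-1.6, 5.3, 7.0]
opening: 0.162
grasp_force: 59.0
```

```bash
python3 st.py
```

```text
{'t': 14.933, 'ee_pos': [554.236, -149.966, 86.412], 'force': [-1.645, 5.27, 7.0], 'wrist_torque': [0.861, 0.462, 0.1], 'opening': 0.162, 'grasp_force': 58.966} -13.491759153897853
```

Emit:
{"fn": "servo_tool", "kwargs": {
  "motion": [0,0,0,3,0,0,0,3,0,0,0,0,0,0,0,0]
}}

```text
t: 15.27
ee_pos: [554.3, -149.8, 86.4]
tcp_rot: [-3.14, -0.0, -0.34]
force: [-1.9, 7.1, 7.4]
opening: 0.161
grasp_force: 59.0
```

```bash
python3 st.py
```

```text
{'t': 15.267, 'ee_pos': [554.29, -149.809, 86.421], 'force': [-1.887, 7.078, 7.357], 'wrist_torque': [1.008, 0.405, 0.235], 'opening': 0.161, 'grasp_force': 59.024} -19.4754673308108
```

Emit:
{"fn": "servo_tool", "kwargs": {
  "motion": [0,0,0,3,0,0,0,3,0,0,0,3,0,0,0,3,0,0,0,2,0,0,0,0,0,0,0,0]
}}

```text
t: 15.85
ee_pos: [554.5, -149.4, 86.4]
tcp_rot: [-3.139, 0.0, -0.585]
force: [-2.0, 7.2, 6.6]
opening: 0.16
grasp_force: 59.0
```

```bash
python3 st.py
```

```text
{'t': 15.85, 'ee_pos': [554.472, -149.427, 86.435], 'force': [-1.99, 7.222, 6.63], 'wrist_torque': [1.329, 0.29, 0.142], 'opening': 0.16, 'grasp_force': 58.962} -33.490970021892274
```

Emit:
{"fn": "servo_tool", "kwargs": {
  "motion": [0,0,0,2,0,0,0,1,0,0,0,0,0,0,0,0]
}}

```text
t: 16.18
ee_pos: [554.5, -149.4, 86.4]
tcp_rot: [-3.139, 0.0, -0.637]
force: [-1.6, 7.4, 6.2]
opening: 0.162
grasp_force: 59.0
```

```bash
python3 st.py
```

```text
{'t': 16.183, 'ee_pos': [554.524, -149.382, 86.439], 'force': [-1.638, 7.392, 6.207], 'wrist_torque': [1.34, 0.255, 0.12], 'opening': 0.162, 'grasp_force': 58.964} -36.484927481173266
```

Emit:
{"fn": "servo_tool", "kwargs": {
  "motion": [0,0,0,2,0,0,0,1,0,0,0,0,0,0,0,0,0,0,0,0]
}}

```text
t: 16.6
ee_pos: [554.6, -149.3, 86.4]
tcp_rot: [-3.139, 0.001, -0.689]
force: [-1.3, 7.7, 6.8]
opening: 0.162
grasp_force: 59.0
```

```bash
python3 st.py
python3 - <<'E'
from h import *
w=shot('wrist');w['fish']=1;t=shot('top');s=shot('side')
c=np.zeros((600,800,3),np.uint8)
p=proj(w,[[554.5,-150,61]])[0].astype(int);print(p)
c[:300,:480]=cv2.resize(w['img'],(480,300));x,y=p
c[300:,:400]=cv2.resize(w['img'][max(0,y-60):max(0,y-60)+120,x-80:x+80],(400,300),interpolation=2)
c[300:,400:]=cv2.resize(t['img'][170:245,325:425],(400,300),interpolation=2)
c[:300,480:]=cv2.resize(s['img'][140:253,280:400],(320,300),interpolation=2)
cv2.imwrite('pics/c5.png',c[:,:,::-1])
E
```

```text
{'t': 16.6, 'ee_pos': [554.569, -149.269, 86.42], 'force': [-1.347, 7.696, 6.8], 'wrist_torque': [1.344, 0.264, 0.19], 'opening': 0.162, 'grasp_force': 58.978} -39.46964233089515
[314 225]
```

View pics/c5.png

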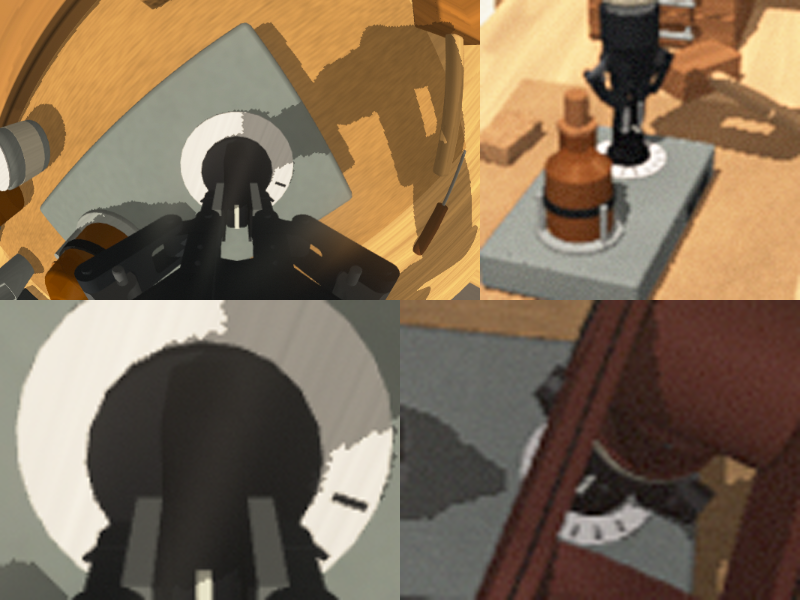

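```bash
python3 - <<'E'
from h import *
w=shot('wrist');w['fish']=1
for cx,cy in((554.6,-150),(555,-151.5)):
    for q in((335,496),(350,502),(366,508)):
        v=onz(w,(234+q[0]/2.5,165+(q[1]-300)/2.5),61)[:2]-[cx,cy];print(np.linalg.norm(v),np.degrees(np.arctan2(-v[1],-v[0])))
# white line on bar top
sub=w['img'][230:330,290:345].astype(int);ys,xs=np.where(sub.min(2)>170);print(len(ys))
P=np.array([onz(w,(x+290,y+230),114)[:2] for x,y in zip(xs,ys)]);
u,sv,vt=np.linalg.svd(P-P.mean(0));print(P.mean(0),P.min(0),P.max(0),sv,np.degrees(np.arctan2(vt[0,1],vt[0,0])))
E
python3 st.py
```

```text
38.885087115756896 29.92764233423195
43.573615870157006 29.5654757988309
48.58497710198088 29.466961645961604
38.5125953423033 27.696179757911302
43.20752249319552 27.573257924146123
48.21877227802471 27.681061568485244
116
[ 541.83706897 -140.38017241] [ 534.1 -146.4] [ 548.4 -134.1] [55.87861935  6.91338557] 141.23335215289669
{'t': 16.8, 'ee_pos': [554.572, -149.297, 86.436], 'force': [-1.723, 8.37, 6.422], 'wrist_torque': [1.293, 0.237, 0.195], 'opening': 0.158, 'grasp_force': 58.978} -39.47003744826128
```

The zero mark lies at about 29.5° and the bar now at about -39°. The knob has therefore turned about 68.5–69° against a target of 68.75°, and the torque, rising just after its dip, agrees with the third stop. The stopper is still seated, so I'm handing the job in.

```bash
python3 -c "
from cell import r
print(r.job_done())"
```

```text
the job is handed in; nothing more can be done
None
```

I handed the job in with the small stopper fully home and released in the jar's neck, and the knob gripped and held at about 1.2 rad, its third stop; no verdict came back.

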